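# Find the heavy side of a flywheel on the balancing rollers

## Robot

A 6-joint arm with a two-finger parallel gripper is mounted at the origin on a cart in front of the work surface, level with it; the furniture and walls round the work are solid. World frame = base frame: x ahead of the robot, y to its left, z up, the work surface at z = 0. Lengths are in m, angles in rad, forces in N, time in s.
With the tool pointing down it reaches from about 0.325 to 0.9 m from the base axis. Payload 6.1 kg.
Tool frame: the origin (TCP) lies midway between the tips of the shut fingers; the grasp point (between the pads) lies 19 mm behind it; x points along the fingers, y is the direction in which the jaws open and shut, and the axes are right-handed (so a half turn about x gives the same grasp; the last joint's range is limited). The gripper opens to 85 mm and grips with 20 to 120 N. Pads are 22 mm wide; open, the fingers measure 114 mm over their backs; the gripper's body (76 mm by 85 mm) begins 54 mm behind the grasp point. The pads swing forward as they close: fully open they stand 13 mm farther back than shut.
Start: joints at [0.989, 0.22, 1.526, -0, 1.395, -0.126], TCP at [0.275, 0.561, 0.231] pointing down, gripper open.
Joint ranges: [-2.98, 2.98], [-0.91, 2.08], [0.09, 2.57], [-1.24, 4.39], [0.2, 2.65], [-2.68, 2.68]. Speed limits (rad/s): [2.57, 2.57, 3.01, 3.14, 3.14, 3.14].

## Interface

Orientations are given as a rotation vector (axis times angle).
In Python, from station import env gives the robot as it stands. The module is installed in compiled form; this text tells all that it offers.
- The arm moves only by the tool move_arm, never from a script. Its argument "targets" is a list of rows, each an object with "grip": the gripper's target within -1 to 1 (fully open at 1, half-way at 0, shut at -1); "slide": the shift along the tool's x, y, z in cm, a list of three; "angular": the turn, a rotation vector about the tool's x, y, z in rad, a list of three. A call has 1 to 8 rows; each row shifts and turns the commanded pose from where the row before left it, along the tool's axes as they then stand; what a row does not reach is not made up. A row lasts 1/12 s, in which the tool goes at most 41.7 mm and 7.16 degrees, less where a joint would pass 70% of its speed; a pose out of reach is approached as far as the arm can. A call is refused whole if a number of a shift passes 4.17 or a number of a turn 0.125, either way. A call with a gripper value outside its range is refused whole. The fingers move at their own pace and stop on an object; the grip force is fixed at half the most. Time passes only in rows, so rows that do not move let the fingers close. It gives the time, the measured TCP pose, the force and the opening at its end, in the units of the state.
- env.sense(): the state, without advancing time (a new reading comes with each control period).
- env.camera(name): name is "scene" or "top" or "wrist"; returns a dict with "pixels" (384x512x3 uint8, red, green, blue), "depth" (384x512 float32, m along the optical axis (not along the pixel's ray), 0 where there is no reading), "fx", "fy", "cx", "cy" (pixels), "R" (3x3) and "t" (3): a world point X has camera coordinates R X + t; the wrist camera has in their place "T_tool_cam" (4x4, takes a point from camera to tool coordinates, whose origin is the TCP and whose axes are the tool frame's). Camera axes: x right, y down, z forward; pixel columns grow to the right and rows downward; lengths in m; the calibration is good to about 2 mm. The wrist camera is an equidistant fisheye: a pixel r from the principal point sees the ray r / f radians off the axis. A picture is of the moment at which its call begins: read the wrist's pose just before it.
- env.hand_in(): hands the job in, once; it reports no verdict.
The state is a dict: "t": time; "q": joint angles; "joint_vel": joint speeds; "joint_torque": joint torques, N m; "tool_pos": TCP position; "tcp_rot": TCP orientation; "wrist_force": force on the tool from outside, world axes, zero at the start; "moment": the same for the moment, N m; "grip_width": opening from 0.0 (shut) to 1.0 (fully open).
Only numpy, scipy, OpenCV 4.12 (cv2) and the standard library are available. Lean on these libraries where they do the work, as an engineer would, in place of code of your own. Each camera call takes 0.05 s, during which the arm holds its last target. There are 200 camera calls.

## Task

Find the heavy side of the silver flywheel: lift it out of its wooden rest, leaving the blue pulley in its own, and lower it onto the green balancing stand, without dropping it, so that its shaft lies across both pairs of rollers with the wheel midway between them. Let go and let it swing to rest by itself, with its heavy side (the dark steel block) at the bottom.

Things in the scene. Friction and masses are not known exactly. Their poses are not given: they have to be found in the camera images.
- flywheel_center (a point): Centre of the silver flywheel, on its level shaft's axis: disc 90 mm across, 24 mm wide, flat faces; hub 28 mm across, 36 long; shaft 16 mm across, 140 long; 0.45 kg. A dark steel block in the rim makes one side heavy. y: along the shaft. z: away from the block, so straight up once the heavy side is at the bottom. Pinch the rim's top across the 24 mm, tips at most 25 mm below the rim's top.
- rest_a: The fixed wooden V rest in which the flywheel stands on its rim at the start; origin under its middle, on the bench, 57 mm below the wheel's centre; y along the shaft. 110 x 46 mm; its sides, 4 mm clear of the wheel, reach 30 mm above the bench, so the wheel's upper half is free. Lift the wheel straight up, 50 mm or more.
- roller_seat (a point): On the fixed green stand, 72 mm above the bench: where the flywheel's centre lies when its shaft rests on the discs. z up, y along the shaft. Four free discs, 44 mm across, 8 wide: two pairs 45 mm to either side along y; a pair's centres, 47 mm apart in x, form a V for the shaft. Disc tops, 3 mm above the point, are the highest parts. The hub rubs if 23 mm off along y. The wheel swings for 2 to 4 s.
- pulley_center (a point): Centre of the blue pulley, which stays in its rest: blue grooved wheel 90 mm across, 24 mm wide, on the same kind of shaft, in the same kind of wooden rest as the flywheel. Which wheel is on which side varies. The point is on the shaft's axis, midway along it; y: along the shaft.

How it is judged:
At the end, for the whole second after the job is handed in: The shaft lies on both roller pairs, within 7 degrees of the stand's y axis, its centre within 20 mm of the seat point (10 mm across the shaft, 6 mm in height); the flywheel is at rest, heavy side down within 15 degrees; the pulley is within 15 mm of its start (horizontal distance between flywheel_center and roller_seat below 0.02 m and z of flywheel_center in the frame of roller_seat between -0.006 and 0.006 m and x of flywheel_center in the frame of roller_seat between -0.01 and 0.01 m and angle between the y axis of flywheel_center and the y axis of roller_seat, either way round below 0.12 rad and angle between flywheel_center's own z axis and vertical below 0.262 rad and angular speed of flywheel below 0.3 rad/s and linear speed of flywheel below 0.03 m/s and distance of pulley_center from where it was at the start of the episode below 0.015 m); the robot touches nothing.
It fails at once if the flywheel is dropped (falls freely by more than about 15 mm) (linear speed of flywheel above 0.55 m/s and contact force between flywheel and the fingers below 0.01 N).
It fails at once if the pulley is taken out of its rest (moved more than 20 mm) (distance of pulley_center from where it was at the start of the episode above 0.02 m).
It also fails if it takes over 58 s, if anything falls off the work surface, if the arm or the gripper's body presses on something with over 40 N, if the wrist force passes 120 N, or if a joint passes its speed limit or range.

## Working session

There is one attempt and no reset: what is moved stays moved. The work goes in short steps, Python scripts to look and compute and a tool call to move; the robot and the scene stay as the last step left them, time stands still between calls to the robot, and variables do not carry over. Pictures are saved under pics/ and viewed, about 8 in all and at most 12, crops included, and the job is handed in when it is done.

Besides the shell and the picture viewer there is one more tool, called after "Emit:" in YAML: its name, and indented under it one key for each argument. move_arm: Moves the arm, as the interface text tells. Its arguments: {"type":"object","properties":{"targets":{"type":"array"}},"required":["targets"]}

```bash
mkdir -p pics && cat > h.py <<'E'
import numpy as np, cv2
from station import env
from scipy.spatial.transform import Rotation as Ro
def cloud(c):
    d=c['depth']; v,u=np.indices(d.shape)
    P=np.stack([(u-c['cx'])/c['fx']*d,(v-c['cy'])/c['fy']*d,d],-1)
    return (P-c['t'])@c['R']
E
python3 - <<'E'
from h import *
s=env.sense(); print(s)
for n in ['top','scene']:
    c=env.camera(n); np.savez('pics/'+n,**c); cv2.imwrite(f'pics/{n}0.png',c['pixels'][...,::-1]); print(n,c['fx'],c['R'],c['t'])
    print((c['depth']>0).mean())
E
```

```text
{'t': 0.0, 'q': array([ 9.88929409e-01,  2.21200301e-01,  1.52762863e+00,  1.96861920e-05,
        1.39470122e+00, -1.26080863e-01]), 'joint_vel': array([ 1.97609656e-03, -4.79032490e-04,  2.27401871e-03, -4.17622061e-05,
       -1.22005801e-03, -6.82161364e-04]), 'joint_torque': array([ 2.50420067e-05, -4.96902180e+01, -3.89390373e+01, -1.53186675e-04,
        1.11709780e-02, -1.65510716e-05]), 'tool_pos': array([0.27475384, 0.56068947, 0.23020597]), 'tcp_rot': array([ 0.35601598,  1.54177748, -0.3588807 ]), 'wrist_force': array([-0.24576915, -0.35195489, -0.34415117]), 'moment': array([0.02745778, 0.00435016, 0.02146454]), 'grip_width': 0.9983104167917265}
top 362.00730457895054 [[ 0.01390133 -0.99989002  0.00516741]
 [-0.99124659 -0.01445935 -0.13122929]
 [ 0.13128957 -0.00329792 -0.99133858]] [-0.04791062  0.50493802  0.87597396]
0.9963124593098959
scene 409.03564843192447 [[-0.67005435 -0.74223625  0.01060713]
 [-0.41295425  0.36084458 -0.83621766]
 [ 0.61684354 -0.56469154 -0.54829509]] [0.3272543  0.29747814 0.60278417]
0.9960835774739584
```

View pics/top0.png

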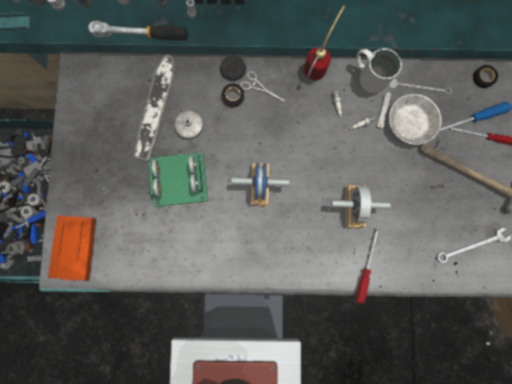

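View pics/scene0.png

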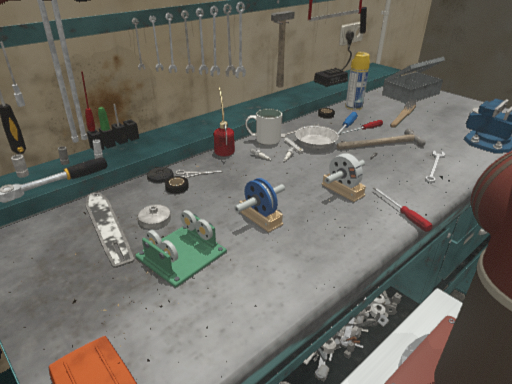

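Top view: the flywheel is at about (361,204), the pulley at (260,183) and the green stand at (177,180). The scene view agrees, with the flywheel at (347,172) and the stand at (180,240). Next I'll measure them from the depth of both views.

```bash
python3 - <<'E'
from h import *
def sizes(Q):
    m=Q[:,:2].mean(0); return m.round(4)
R={}
for n in ['top','scene']:
    c=dict(np.load(f'pics/{n}.npz')); W=cloud(c); px=c['pixels'].astype(int); hsv=cv2.cvtColor(c['pixels'],cv2.COLOR_RGB2HSV)
    R[n]=(W,hsv,px)
W,hsv,px=R['top']
print('seed',W[204,361],W[183,260],W[180,177], 'bench',W[240,300], R['scene'][0][250,300])
fx0=W[204,361,:2];st0=W[180,177,:2];pu0=W[183,260,:2]
for n,(W,hsv,px) in R.items():
    for nm,c0 in (('fly',fx0),('pul',pu0),('stand',st0)):
        m=(np.linalg.norm(W[...,:2]-c0,axis=-1)<.11)&(W[...,2]>.008)&(W[...,2]<.13)
        Q=W[m]; H=hsv[m]
        print(n,nm,len(Q),'min',Q.min(0).round(3),'max',Q.max(0).round(3))
        if nm!='stand':
            r=Q[Q[:,2]>.09]; print('  rim top',len(r),r.mean(0).round(4),r.min(0).round(4),r.max(0).round(4))
            # shaft: z 0.045-0.075, pts away from rim
            sat=H[:,1]
            sh=Q[(Q[:,2]>.045)&(Q[:,2]<.075)&(sat<70)]
            d=sh[:,:2]-r.mean(0)[:2]; far=sh[np.linalg.norm(d,axis=1)>.025]
            mu=far.mean(0); u,s,v=np.linalg.svd(far[:,:2]-mu[:2],full_matrices=False); p=(far[:,:2]-mu[:2])@v[0]
            print('  shaft',len(far),mu.round(4),v[0].round(3),s.round(3),'mid',(mu[:2]+v[0]*(p.min()+p.max())/2).round(4),p.ptp() if hasattr(p,'ptp') else np.ptp(p), far[:,2].max())
        else:
            g=(H[:,0]>40)&(H[:,0]<90)&(H[:,1]>80)
            G=Q[g&(Q[:,2]<.03)]; D=Q[(~g)&(Q[:,2]>.04)]
            print('  green plate rect',cv2.minAreaRect((G[:,:2]*1000).astype(np.float32)))
            GT=Q[g&(Q[:,2]>.03)];
            print('  disc', len(D),cv2.minAreaRect((D[:,:2]*1000).astype(np.float32)),D[:,2].max(),'greentall',len(GT),cv2.minAreaRect((GT[:,:2]*1000).astype(np.float32)) if len(GT)>3 else '')
    bw=(np.abs(W[...,0]-.45)<.3)&(np.abs(W[...,2])<.01); print(n,'bench z',np.median(W[...,2][bw]))
o=[]
for n,c0,(W,h,px) in (('top',fx0,R['top']),('top',st0,R['top']),('scene',fx0,R['scene']),('scene',st0,R['scene'])):
    d=np.linalg.norm(W[...,:2]-c0,axis=-1); v,u=np.where((d<.05)&(W[...,2]>.01)); v0,u0=int(v.mean()),int(u.mean())
    o.append(cv2.resize(px[v0-37:v0+37,u0-50:u0+50].astype(np.uint8),(400,296),interpolation=cv2.INTER_CUBIC))
cv2.imwrite('pics/crop1.png',np.vstack([np.hstack(o[:2]),np.hstack(o[2:])])[...,::-1])
E
```

```text
seed [ 0.48170958 -0.28859843  0.10159851] [ 0.52926574 -0.05400275  0.09180213] [0.54731392 0.15879642 0.0130465 ] bench [ 0.39815397 -0.16023257 -0.00067688] [ 0.40012605 -0.04263531 -0.00287246]
top fly 1202 min [ 0.388 -0.37   0.008] max [ 0.538 -0.23   0.105]
  rim top 279 [ 0.4841 -0.2987  0.0983] [ 0.4546 -0.3128  0.09  ] [ 0.5164 -0.2872  0.1054]
  shaft 326 [ 0.4829 -0.2977  0.0635] [0.025 1.   ] [0.779 0.321] mid [ 0.4828 -0.3   ] 0.140757822021051 0.07469818976271017
top pul 981 min [ 0.485 -0.126  0.008] max [0.592 0.014 0.105]
  rim top 207 [ 0.537  -0.0552  0.0968] [ 0.5077 -0.0678  0.0901] [ 0.5679 -0.0441  0.1055]
  shaft 282 [ 0.5349 -0.0537  0.0639] [-0.021 -1.   ] [0.771 0.22 ] mid [ 0.5349 -0.0556] 0.13979201099219665 0.07480286541893183
top stand 2569 min [0.479 0.08  0.008] max [0.621 0.243 0.078]
  green plate rect ((551.1121826171875, 155.84461975097656), (126.97042846679688, 135.33827209472656), 6.779205799102783)
  disc 507 ((550.0307006835938, 155.64096069335938), (90.48957061767578, 129.1771240234375), 6.964034080505371) 0.07813605583326133 greentall 195 (
[... 467 characters left out ...]
.593 0.018 0.102]
  rim top 175 [ 0.5359 -0.0519  0.0959] [ 0.5109 -0.0653  0.09  ] [ 0.5663 -0.0396  0.1023]
  shaft 254 [ 0.5357 -0.0398  0.0596] [0.056 0.998] [0.752 0.231] mid [ 0.535  -0.0528] 0.1411108633699775 0.07382299142760469
scene stand 3308 min [0.48  0.082 0.008] max [0.621 0.232 0.077]
  green plate rect ((550.1715087890625, 158.60806274414062), (130.3782958984375, 136.66757202148438), 7.395325183868408)
  disc 998 ((551.184814453125, 157.1865997314453), (91.27861022949219, 129.8788299560547), 7.851676940917969) 0.07657758022369038 greentall 206 ((550.2982788085938, 158.02001953125), (82.78564453125, 122.11304473876953), 6.4192728996276855)
scene bench z -0.0008627168443824601
```

View pics/crop1.png

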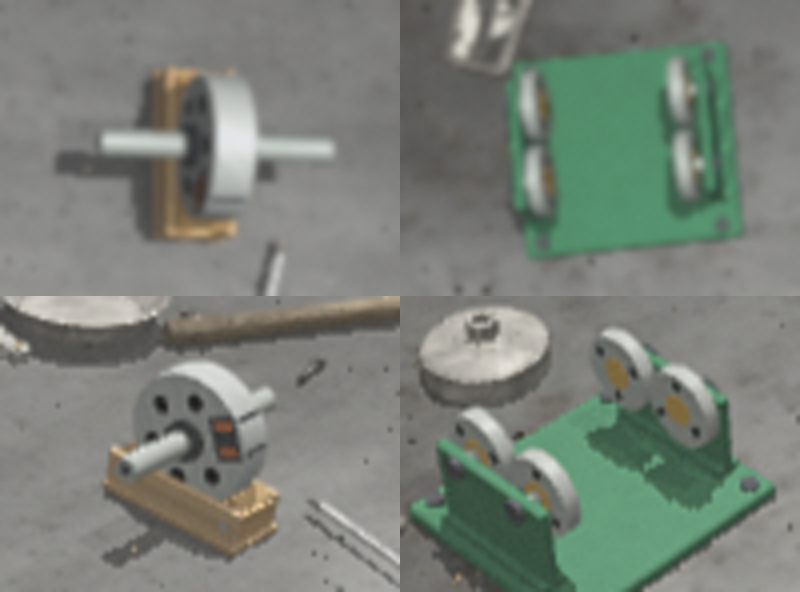

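The crop shows the steel block on the flywheel's robot-facing side (about (228,435)), roughly level, and the stand's discs turned about 7°. Both views agree within 2–3 mm. I'll refine the axes and plan the moves.

```bash
cat >> h.py <<'E'
def plan(pos,yaw,s=None):
    """tool pointing down, tool y along (-sin yaw, cos yaw) or opposite: turn needed, then slide in tool axes (cm) after turn"""
    s=s or env.sense(); R=Ro.from_rotvec(s['tcp_rot']).as_matrix()
    y=np.array([-np.sin(yaw),np.cos(yaw),0]); y*=np.sign(y@R[:,1])
    x=np.array([0,0,-1.]); T=np.stack([x,y,np.cross(x,y)],1)
    print('t',s['t'],'pos',s['tool_pos'].round(4),'turn',Ro.from_matrix(R.T@T).as_rotvec().round(4),'slide cm',(T.T@(np.array(pos)-s['tool_pos'])*100).round(2),'now axes',R.round(3).tolist(),'F',s['wrist_force'].round(2),'g',s['grip_width'])
E
cat > meas.py <<'E'
from h import *
def shaft(W,c,yawg=0.,L=.08,zlo=.055,zhi=.085):
    m=(np.abs(W[...,0]-c[0])<.013)&(np.abs(W[...,1]-c[1])<L)&(np.abs(W[...,1]-c[1])>.026)&(W[...,2]>zlo)&(W[...,2]<zhi)
    Q=W[m]; vx,vy,x0,y0=cv2.fitLine((Q[:,:2]*1000).astype(np.float32),cv2.DIST_HUBER,0,.01,.01).ravel()
    if vy<0: vx,vy=-vx,-vy
    p=(Q[:,:2]*1000-[x0,y0])@[vx,vy]; k=(p.min()+p.max())/2
    return len(Q),'yaw',round(float(np.arctan2(-vx,vy)),4),'mid',(round(float(x0+vx*k),1),round(float(y0+vy*k),1)),'len',round(float(np.ptp(p)),1),'ztop',np.percentile(Q[:,2],95).round(4)
def stand(W,hsv,c=(.5506,.1565),yaw=.125):
    m=(np.linalg.norm(W[...,:2]-c,axis=-1)<.1)&(W[...,2]>.05)&(W[...,2]<.09)&(hsv[...,1]<70)
    Q=W[m]; e=np.array([[np.cos(yaw),np.sin(yaw)],[-np.sin(yaw),np.cos(yaw)]]); q=(Q[:,:2]-c)@e.T*1000
    for sg in (-1,1):
        k=(q[:,1]*sg>35)&(q[:,1]*sg<55); t=q[k]; print(' pair',sg,len(t),'x',np.percentile(t[:,0],[1,99]).round(1),'y',np.percentile(t[:,1],[2,50,98]).round(1),'ztop',Q[k][:,2].max().round(4))
E
python3 - <<'E'
from meas import *
for n in ['top','scene']:
    c=dict(np.load(f'pics/{n}.npz')); W=cloud(c); hsv=cv2.cvtColor(c['pixels'],cv2.COLOR_RGB2HSV)
    print(n,'fly',*shaft(W,(.483,-.299))); print('pul',*shaft(W,(.535,-.055))); stand(W,hsv)
plan([.483,-.299,.20],-.025)
E
```

```text
top fly 244 yaw -0.0146 mid (484.7, -300.1) len 140.7 ztop 0.0667
pul 243 yaw -0.0192 mid (537.2, -55.7) len 139.8 ztop 0.067
 pair -1 178 x [-45.9  42.3] y [-53.2 -47.4 -41.8] ztop 0.0778
 pair 1 213 x [-44.3  42.3] y [39.7 43.4 54.5] ztop 0.0781
scene fly 106 yaw -0.0406 mid (483.2, -299.4) len 144.1 ztop 0.0647
pul 184 yaw -0.0227 mid (535.9, -52.6) len 140.4 ztop 0.0644
 pair -1 290 x [-44.2  44.6] y [-54.1 -41.3 -39.5] ztop 0.0755
 pair 1 320 x [-43.8  43.3] y [41.5 48.8 51.3] ztop 0.0766
t 0.1 pos [0.2748 0.5607 0.2303] turn [-0.4308 -0.0006  0.0017] slide cm [  3.03 -85.43  22.96] now axes [[-0.001, 0.44, 0.898], [-0.001, 0.898, -0.44], [-1.0, -0.002, -0.0]] F [-0.47 -0.08  0.67] g 1.0010799982884642
```

Emit:
move_arm:
  targets:
    - {"grip": 1,"slide": [0,0,0],"angular": [-0.108,0,0]}
    - {"grip": 1,"slide": [0,0,0],"angular": [-0.108,0,0]}
    - {"grip": 1,"slide": [0,0,0],"angular": [-0.108,0,0]}
    - {"grip": 1,"slide": [0,0,0],"angular": [-0.107,0,0]}
    - {"grip": 1,"slide": [0,-3.85,1.03],"angular": [0,0,0]}
    - {"grip": 1,"slide": [0,-3.85,1.03],"angular": [0,0,0]}
    - {"grip": 1,"slide": [0,-3.85,1.03],"angular": [0,0,0]}
    - {"grip": 1,"slide": [0,-3.85,1.03],"angular": [0,0,0]}

```text
t: 0.77
tool_pos: [0.3121, 0.4045, 0.2304]
tcp_rot: [0.018, 1.572, -0.02]
wrist_force: [1.3, -0.3, 0.7]
grip_width: 1.002
```

Emit:
move_arm:
  targets:
    - {"grip": 1,"slide": [0,-3.85,1.03],"angular": [0,0,0]}
    - {"grip": 1,"slide": [0,-3.85,1.03],"angular": [0,0,0]}
    - {"grip": 1,"slide": [0,-3.85,1.03],"angular": [0,0,0]}
    - {"grip": 1,"slide": [0,-3.85,1.03],"angular": [0,0,0]}
    - {"grip": 1,"slide": [0,-3.85,1.03],"angular": [0,0,0]}
    - {"grip": 1,"slide": [0,-3.85,1.03],"angular": [0,0,0]}
    - {"grip": 1,"slide": [0,-3.85,1.03],"angular": [0,0,0]}
    - {"grip": 1,"slide": [0,-3.85,1.03],"angular": [0,0,0]}

```text
t: 1.43
tool_pos: [0.3869, 0.0945, 0.2312]
tcp_rot: [0.019, 1.57, -0.019]
wrist_force: [1.4, 0.2, -0.7]
grip_width: 0.996
```

Emit:
move_arm:
  targets:
    - {"grip": 1,"slide": [0,-3.85,1.03],"angular": [0,0,0]}
    - {"grip": 1,"slide": [0,-3.85,1.03],"angular": [0,0,0]}
    - {"grip": 1,"slide": [0,-3.85,1.03],"angular": [0,0,0]}
    - {"grip": 1,"slide": [0,-3.85,1.03],"angular": [0,0,0]}
    - {"grip": 1,"slide": [0,-3.85,1.03],"angular": [0,0,0]}
    - {"grip": 1,"slide": [0,-3.85,1.03],"angular": [0,0,0]}
    - {"grip": 1,"slide": [0,0,0],"angular": [0,0,0]}
    - {"grip": 1,"slide": [0,0,0],"angular": [0,0,0]}

```text
t: 2.1
tool_pos: [0.4429, -0.1379, 0.2307]
tcp_rot: [0.023, 1.572, -0.022]
wrist_force: [-0.4, 0.3, -0.1]
grip_width: 0.998
```

```bash
python3 - <<'E'
from h import *
plan([.484,-.300,.079],-.02)
c=env.camera('wrist'); cv2.imwrite('pics/w1.png',c['pixels'][...,::-1]); np.savez('pics/w1',**c); print(c['fx'],c['cx'],c['cy'],c['T_tool_cam'].round(3).tolist())
E
```

```text
t 2.1 pos [ 0.4429 -0.1379  0.2307] turn [-0.0088 -0.0014 -0.0008] slide cm [ 15.17 -16.12   4.43] now axes [[-0.001, 0.029, 1.0], [0.001, 1.0, -0.029], [-1.0, 0.001, -0.001]] F [-0.35  0.35 -0.07] g 0.9977303911078311
297.3186396354542 255.90236434469028 188.7166672739181 [[-0.0, -0.268, 0.964, -0.143], [1.0, -0.001, 0.0, -0.001], [0.001, 0.964, 0.268, -0.068], [0.0, 0.0, 0.0, 1.0]]
```

View pics/w1.png

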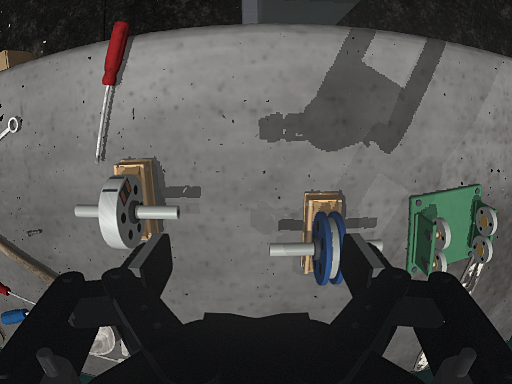

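The wrist view has the flywheel at (122,212), the pulley at (328,247) and the stand at (450,230). I've made 18 of the 22 rows, so I continue to above the flywheel.

Emit:
move_arm:
  targets:
    - {"grip": 1,"slide": [0.8,-3.22,0.89],"angular": [-0.009,0,0]}
    - {"grip": 1,"slide": [0.8,-3.22,0.89],"angular": [0,0,0]}
    - {"grip": 1,"slide": [0.8,-3.22,0.89],"angular": [0,0,0]}
    - {"grip": 1,"slide": [0.8,-3.22,0.88],"angular": [0,0,0]}
    - {"grip": 1,"slide": [0.8,-3.22,0.88],"angular": [0,0,0]}
    - {"grip": 1,"slide": [0,0,0],"angular": [0,0,0]}
    - {"grip": 1,"slide": [0,0,0],"angular": [0,0,0]}

```text
t: 2.73
tool_pos: [0.4845, -0.2971, 0.1899]
tcp_rot: [0.014, 1.573, -0.011]
wrist_force: [0.0, -0.2, 0.2]
grip_width: 1.001
```

```bash
python3 - <<'E'
from h import *
plan([.484,-.300,.079],-.02)
s=env.sense(); c=env.camera('wrist'); cv2.imwrite('pics/w2.png',c['pixels'][...,::-1])
d=c['depth'].astype(float); v,u=np.indices(d.shape); a,b=u-c['cx'],v-c['cy']; r=np.hypot(a,b)+1e-9; th=r/c['fx']; k=np.tan(th)/r
P=np.stack([a*k*d,b*k*d,d],-1); T=c['T_tool_cam']; P=P@T[:3,:3].T+T[:3,3]
W=P@Ro.from_rotvec(s['tcp_rot']).as_matrix().T+s['tool_pos']
m=(d>0)&(th<1.3)&(np.linalg.norm(W[...,:2]-[.484,-.3],axis=-1)<.09)&(W[...,2]>.005)
Q=W[m]; r_=Q[(Q[:,2]>.088)&(Q[:,2]<.115)&(np.abs(Q[:,0]-.484)<.04)]; print(len(Q),len(r_),'rim',np.percentile(r_,[1,50,99],axis=0).round(4).tolist())
from meas import shaft
print(shaft(np.where(m[...,None],W,9),(.484,-.3)))
E
```

```text
t 2.7333 pos [ 0.4845 -0.2971  0.1899] turn [ 0.0041 -0.0021 -0.0021] slide cm [11.09 -0.29 -0.04] now axes [[-0.002, 0.016, 1.0], [0.002, 1.0, -0.016], [-1.0, 0.002, -0.002]] F [ 0.02 -0.17  0.19] g 1.0011665863605066
47364 2163 rim [[0.4523, -0.312, 0.0884], [0.4799, -0.3002, 0.0997], [0.5172, -0.2882, 0.1035]]
(1518, 'yaw', -0.0192, 'mid', (483.6, -299.6), 'len', 140.2, 'ztop', np.float64(0.0664))
```

View pics/w2.png

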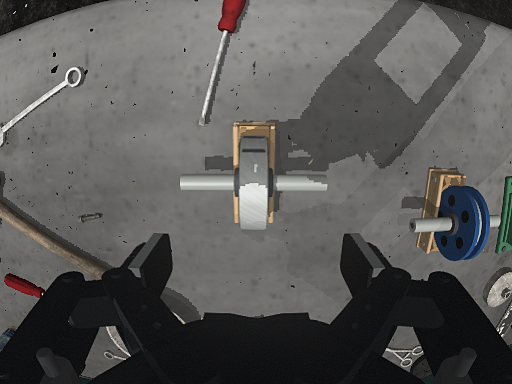

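The wrist view has the wheel straight ahead at (254,182) and the fingers either side of it. The shaft fit agrees within 1 mm: mid (0.4836, -0.2996), rim top at about 0.102. Descending and gripping.

Emit:
move_arm:
  targets:
    - {"grip": 1,"slide": [2.5,-0.27,0],"angular": [0.004,0,0]}
    - {"grip": 1,"slide": [2.5,0,-0.06],"angular": [0,0,0]}
    - {"grip": 1,"slide": [2.5,0,0],"angular": [0,0,0]}
    - {"grip": 1,"slide": [2.0,0,0],"angular": [0,0,0]}
    - {"grip": 1,"slide": [1.5,0,0],"angular": [0,0,0]}
    - {"grip": 1,"slide": [0,0,0],"angular": [0,0,0]}
    - {"grip": 1,"slide": [0,0,0],"angular": [0,0,0]}

```text
t: 3.37
tool_pos: [0.484, -0.2986, 0.0814]
tcp_rot: [0.015, 1.572, -0.013]
wrist_force: [0.4, 1.0, 0.3]
grip_width: 1.0
```

Emit:
move_arm:
  targets:
    - {"grip": -1,"slide": [0,0,0],"angular": [0,0,0]}
    - {"grip": -1,"slide": [0,0,0],"angular": [0,0,0]}
    - {"grip": -1,"slide": [0,0,0],"angular": [0,0,0]}
    - {"grip": -1,"slide": [0,0,0],"angular": [0,0,0]}
    - {"grip": -1,"slide": [0,0,0],"angular": [0,0,0]}
    - {"grip": -1,"slide": [0,0,0],"angular": [0,0,0]}
    - {"grip": -1,"slide": [0,0,0],"angular": [0,0,0]}
    - {"grip": -1,"slide": [0,0,0],"angular": [0,0,0]}

```text
t: 4.03
tool_pos: [0.4844, -0.3008, 0.0822]
tcp_rot: [0.015, 1.57, -0.016]
wrist_force: [-1.4, 2.7, 6.6]
grip_width: 0.265
```

Emit:
move_arm:
  targets:
    - {"grip": -1,"slide": [0,0,0],"angular": [0,0,0]}
    - {"grip": -1,"slide": [0,0,0],"angular": [0,0,0]}
    - {"grip": -1,"slide": [0,0,0],"angular": [0,0,0]}
    - {"grip": -1,"slide": [0,0,0],"angular": [0,0,0]}

```text
t: 4.37
tool_pos: [0.4844, -0.3008, 0.0822]
tcp_rot: [0.015, 1.57, -0.016]
wrist_force: [-1.5, 2.3, 6.1]
grip_width: 0.265
```

Emit:
move_arm:
  targets:
    - {"grip": -1,"slide": [-0.5,0,0],"angular": [0,0,0]}
    - {"grip": -1,"slide": [-1,0,0],"angular": [0,0,0]}
    - {"grip": -1,"slide": [-1.5,0,0],"angular": [0,0,0]}
    - {"grip": -1,"slide": [-2,0,0],"angular": [0,0,0]}
    - {"grip": -1,"slide": [-2,0,0],"angular": [0,0,0]}
    - {"grip": -1,"slide": [-2,0,0],"angular": [0,0,0]}
    - {"grip": -1,"slide": [-2,0,0],"angular": [0,0,0]}
    - {"grip": -1,"slide": [-1,0,0],"angular": [0,0,0]}

```text
t: 5.03
tool_pos: [0.4847, -0.3012, 0.2041]
tcp_rot: [0.014, 1.569, -0.017]
wrist_force: [1.2, -0.0, -4.0]
grip_width: 0.263
```

Emit:
move_arm:
  targets:
    - {"grip": -1,"slide": [0,0,0],"angular": [0,0,0]}
    - {"grip": -1,"slide": [0,0,0],"angular": [0,0,0]}

```text
t: 5.2
tool_pos: [0.484, -0.3006, 0.2011]
tcp_rot: [0.015, 1.571, -0.016]
wrist_force: [0.3, -0.1, -5.2]
grip_width: 0.265
```

```bash
python3 - <<'E'
from meas import *
plan([.550,.1557,.20],.125)
c=env.camera('scene'); cv2.imwrite('pics/s2.png',c['pixels'][...,::-1]); W=cloud(c); print(shaft(W,(.484,-.3),zlo=.16,zhi=.2,L=.085))
c=env.camera('top'); W=cloud(c); print(shaft(W,(.484,-.3),zlo=.16,zhi=.2,L=.085))
E
```

```text
t 5.2 pos [ 0.484  -0.3006  0.2011] turn [-1.449e-01  1.000e-04  2.000e-04] slide cm [ 0.11 44.45 12.24] now axes [[0.0, 0.02, 1.0], [-0.0, 1.0, -0.02], [-1.0, -0.0, 0.0]] F [ 0.34 -0.06 -5.2 ] g 0.2648657578351493
(120, 'yaw', -0.0865, 'mid', (483.5, -250.6), 'len', 46.5, 'ztop', np.float64(0.1837))
(156, 'yaw', -0.0887, 'mid', (484.3, -251.9), 'len', 44.8, 'ztop', np.float64(0.1857))
```

View pics/s2.png

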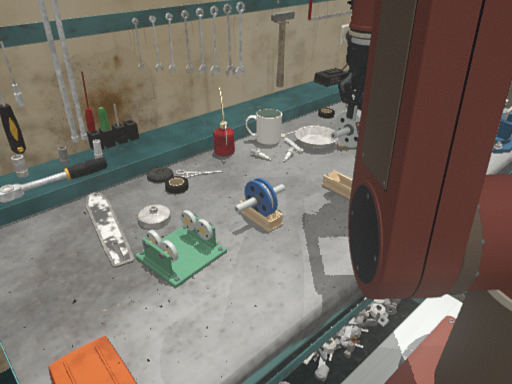

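The wheel is held: its shaft is at about 0.177, as expected, and the pulley stays in its rest at (262,200). I carry it over to the stand.

Emit:
move_arm:
  targets:
    - {"grip": -1,"slide": [-1,0,0],"angular": [-0.0725,0,0]}
    - {"grip": -1,"slide": [-1,0,0],"angular": [-0.0725,0,0]}
    - {"grip": -1,"slide": [0,1.8,0.5],"angular": [0,0,0]}
    - {"grip": -1,"slide": [0,3.4,0.935],"angular": [0,0,0]}
    - {"grip": -1,"slide": [0,3.4,0.935],"angular": [0,0,0]}
    - {"grip": -1,"slide": [0,3.4,0.935],"angular": [0,0,0]}
    - {"grip": -1,"slide": [0,3.4,0.935],"angular": [0,0,0]}
    - {"grip": -1,"slide": [0,3.4,0.935],"angular": [0,0,0]}

```text
t: 5.97
tool_pos: [0.5109, -0.1058, 0.2194]
tcp_rot: [-0.097, 1.571, 0.099]
wrist_force: [0.6, -0.5, -4.9]
grip_width: 0.267
```

Emit:
move_arm:
  targets:
    - {"grip": -1,"slide": [0,3.4,0.935],"angular": [0,0,0]}
    - {"grip": -1,"slide": [0,3.4,0.935],"angular": [0,0,0]}
    - {"grip": -1,"slide": [0,3.4,0.935],"angular": [0,0,0]}
    - {"grip": -1,"slide": [0,3.4,0.935],"angular": [0,0,0]}
    - {"grip": -1,"slide": [0,3.4,0.935],"angular": [0,0,0]}
    - {"grip": -1,"slide": [0,3.4,0.935],"angular": [0,0,0]}
    - {"grip": -1,"slide": [0,3.4,0.935],"angular": [0,0,0]}
    - {"grip": -1,"slide": [0,1.8,0.5],"angular": [0,0,0]}

```text
t: 6.63
tool_pos: [0.5488, 0.1588, 0.2192]
tcp_rot: [-0.099, 1.571, 0.101]
wrist_force: [-0.2, -0.7, -5.5]
grip_width: 0.265
```

Emit:
move_arm:
  targets:
    - {"grip": -1,"slide": [0,0,0],"angular": [0,0,0]}
    - {"grip": -1,"slide": [0,0,0],"angular": [0,0,0]}
    - {"grip": -1,"slide": [0,0,0],"angular": [0,0,0]}

```text
t: 6.88
tool_pos: [0.549, 0.1547, 0.2197]
tcp_rot: [-0.099, 1.571, 0.098]
wrist_force: [-0.3, -0.6, -5.8]
grip_width: 0.267
```

```bash
cat > see.py <<'E'
from meas import *
import sys
plan([.550,.1557,.0972],.125)
for n in ('top','scene'):
    c=env.camera(n); W=cloud(c); hsv=cv2.cvtColor(c['pixels'],cv2.COLOR_RGB2HSV)
    if n=='scene': cv2.imwrite(sys.argv[1],c['pixels'][...,::-1])
    zc=float(sys.argv[2]); m=(np.abs(W[...,0]-.55)<.025)&(np.abs(W[...,1]-.1557)<.09)&(W[...,2]>zc-.008)&(W[...,2]<zc+.012)&(hsv[...,1]<70)
    e=np.array([[np.cos(.125),np.sin(.125)],[-np.sin(.125),np.cos(.125)]])
    Q=W[m]; q=(Q[:,:2]-[.55,.1557])@e.T*1000
    # shaft ends and x spread at each side, stand frame
    for sg in (-1,1):
        t=q[(q[:,1]*sg>52)&(abs(q[:,0])<14)]; print(n,sg,len(t),np.percentile(t,[2,50,98],axis=0).round(1).tolist() if len(t) else '')
    stand(W,hsv)
E
python3 see.py pics/s3.png .19
```

```text
t 6.8833 pos [0.549  0.1547 0.2197] turn [ 0.0005 -0.0029  0.0006] slide cm [12.25  0.09  0.11] now axes [[-0.003, -0.125, 0.992], [-0.001, 0.992, 0.125], [-1.0, -0.001, -0.003]] F [-0.35 -0.6  -5.84] g 0.2670788280161877
top -1 62 [[-8.2, -71.2], [-2.4, -62.5], [7.0, -52.2]]
top 1 0 
 pair -1 140 x [-45.4  43.4] y [-53.1 -47.5 -41.9] ztop 0.0783
 pair 1 89 x [-45.2   7.3] y [39.8 46.1 54.8] ztop 0.0767
scene -1 63 [[-6.9, -70.0], [-4.4, -62.5], [3.1, -53.1]]
scene 1 88 [[-7.1, 53.2], [-4.0, 64.5], [7.9, 70.0]]
 pair -1 287 x [-44.3  44.2] y [-53.8 -41.2 -39.4] ztop 0.0764
 pair 1 317 x [-43.9  43.8] y [41.8 48.7 51.3] ztop 0.0761
```

View pics/s3.png

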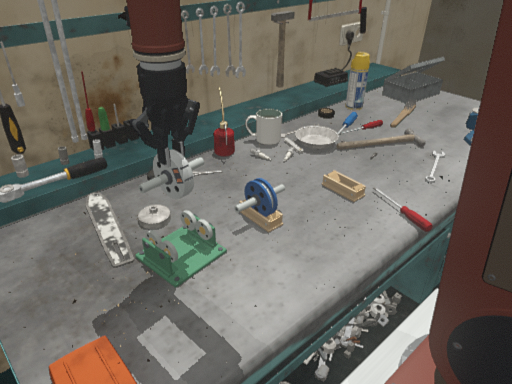

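The scene view has the wheel hanging at (178,175) over the stand at (180,240). In the stand's frame the shaft is centred within about 1 mm, its ends at ±70, and parallel to the stand's axis. Lowering.

Emit:
move_arm:
  targets:
    - {"grip": -1,"slide": [1,0.09,0.1],"angular": [0,0,0]}
    - {"grip": -1,"slide": [2,0,0],"angular": [0,0,0]}
    - {"grip": -1,"slide": [2,0,0],"angular": [0,0,0]}
    - {"grip": -1,"slide": [2,0,0],"angular": [0,0,0]}
    - {"grip": -1,"slide": [2,0,0],"angular": [0,0,0]}
    - {"grip": -1,"slide": [1.5,0,0],"angular": [0,0,0]}
    - {"grip": -1,"slide": [0.7,0,0],"angular": [0,0,0]}
    - {"grip": -1,"slide": [0,0,0],"angular": [0,0,0]}

```text
t: 7.65
tool_pos: [0.549, 0.1552, 0.1066]
tcp_rot: [-0.098, 1.573, 0.097]
wrist_force: [-0.8, 0.9, -4.0]
grip_width: 0.268
```

Emit:
move_arm:
  targets:
    - {"grip": -1,"slide": [0,0,0],"angular": [0,0,0]}
    - {"grip": -1,"slide": [0.3,0,0],"angular": [0,0,0]}
    - {"grip": -1,"slide": [0.2,0,0],"angular": [0,0,0]}
    - {"grip": -1,"slide": [0.1,0,0],"angular": [0,0,0]}
    - {"grip": -1,"slide": [0,0,0],"angular": [0,0,0]}
    - {"grip": -1,"slide": [0,0,0],"angular": [0,0,0]}

```text
t: 8.15
tool_pos: [0.5509, 0.1563, 0.1037]
tcp_rot: [-0.098, 1.568, 0.098]
wrist_force: [0.5, 0.8, -5.2]
grip_width: 0.263
```

Emit:
move_arm:
  targets:
    - {"grip": -1,"slide": [0.15,0,0],"angular": [0,0,0]}
    - {"grip": -1,"slide": [0.1,0,0],"angular": [0,0,0]}
    - {"grip": -1,"slide": [0,0,0],"angular": [0,0,0]}
    - {"grip": -1,"slide": [0,0,0],"angular": [0,0,0]}

```text
t: 8.48
tool_pos: [0.5507, 0.1562, 0.1007]
tcp_rot: [-0.098, 1.569, 0.098]
wrist_force: [-0.7, -0.5, -5.1]
grip_width: 0.266
```

Emit:
move_arm:
  targets:
    - {"grip": -1,"slide": [0.1,0,0],"angular": [0,0,0]}
    - {"grip": -1,"slide": [0,0,0],"angular": [0,0,0]}
    - {"grip": -1,"slide": [0,0,0],"angular": [0,0,0]}

```text
t: 8.73
tool_pos: [0.5507, 0.1561, 0.0997]
tcp_rot: [-0.098, 1.569, 0.098]
wrist_force: [0.1, -0.2, -4.5]
grip_width: 0.261
```

Emit:
move_arm:
  targets:
    - {"grip": -1,"slide": [0.1,0,0],"angular": [0,0,0]}
    - {"grip": -1,"slide": [0,0,0],"angular": [0,0,0]}
    - {"grip": -1,"slide": [0,0,0],"angular": [0,0,0]}

```text
t: 8.98
tool_pos: [0.5503, 0.1561, 0.0987]
tcp_rot: [-0.098, 1.57, 0.098]
wrist_force: [-2.0, -0.8, -2.8]
grip_width: 0.265
```

First contact, from the +x roller. I shift slightly toward −x and settle it further.

Emit:
move_arm:
  targets:
    - {"grip": -1,"slide": [0.05,0,-0.06],"angular": [0,0,0]}
    - {"grip": -1,"slide": [0,0,0],"angular": [0,0,0]}
    - {"grip": -1,"slide": [0,0,0],"angular": [0,0,0]}

```text
t: 9.23
tool_pos: [0.5499, 0.1561, 0.0982]
tcp_rot: [-0.098, 1.569, 0.098]
wrist_force: [-1.9, -0.0, -3.6]
grip_width: 0.266
```

Emit:
move_arm:
  targets:
    - {"grip": -1,"slide": [0.08,0,0],"angular": [0,0,0]}
    - {"grip": -1,"slide": [0,0,0],"angular": [0,0,0]}
    - {"grip": -1,"slide": [0,0,0],"angular": [0,0,0]}

```text
t: 9.48
tool_pos: [0.5498, 0.1561, 0.0976]
tcp_rot: [-0.098, 1.569, 0.098]
wrist_force: [-5.3, -0.0, 0.0]
grip_width: 0.264
```

Emit:
move_arm:
  targets:
    - {"grip": -1,"slide": [0,0,-0.1],"angular": [0,0,0]}
    - {"grip": -1,"slide": [0,0,0],"angular": [0,0,0]}
    - {"grip": -1,"slide": [0,0,0],"angular": [0,0,0]}

```text
t: 9.73
tool_pos: [0.5495, 0.156, 0.0977]
tcp_rot: [-0.098, 1.568, 0.098]
wrist_force: [-2.4, 0.8, -2.5]
grip_width: 0.263
```

```bash
python3 see.py pics/s4.png .072
```

```text
t 9.7333 pos [0.5495 0.156  0.0977] turn [ 0.0003  0.0009 -0.0001] slide cm [ 0.05 -0.04  0.05] now axes [[0.001, -0.125, 0.992], [0.0, 0.992, 0.125], [-1.0, 0.0, 0.001]] F [-2.41  0.84 -2.49] g 0.26332303583413597
top -1 52 [[-7.6, -70.1], [-1.6, -61.1], [6.9, -53.2]]
top 1 0 
 pair -1 172 x [-45.4  39.9] y [-54.3 -47.9 -36.5] ztop 0.0821Traceback (most recent call last):
  File "see.py", line 13, in <module>
    stand(W,hsv)
    ~~~~~^^^^^^^
  File "meas.py", line 12, in stand
    k=(q[:,1]*sg>35)&(q[:,1]*sg<55); t=q[k]; print(' pair',sg,len(t),'x',np.percentile(t[:,0],[1,99]).round(1),'y',np.percentile(t[:,1],[2,50,98]).round(1),'ztop',Q[k][:,2].max().round(4))
                                                                         ~~~~~~~~~~~~~^^^^^^^^^^^^^^^
    return _quantile_unchecked(
        a, q, axis, out, overwrite_input, method, keepdims, weights)
    return _ureduce(a,
                    func=_quantile_ureduce_func,
    ...<5 lines>...
                    overwrite_input=overwrite_input,
                    method=method)
    r = func(a, **kwargs)
    result = _quantile(arr,
                       quantiles=q,
    ...<2 lines>...
                       out=out,
                       weights=wgt)
    slices_having_nans = np.isnan(arr[-1, ...])
                                  ~~~^^^^^^^^^
IndexError: index -1 is out of bounds for axis 0 with size 0
```

Emit:
move_arm:
  targets:
    - {"grip": -1,"slide": [0,0,-0.07],"angular": [0,0,0]}
    - {"grip": -1,"slide": [0.08,0,0],"angular": [0,0,0]}
    - {"grip": -1,"slide": [0,0,0],"angular": [0,0,0]}
    - {"grip": -1,"slide": [0,0,0],"angular": [0,0,0]}

```text
t: 10.12
tool_pos: [0.5493, 0.156, 0.0974]
tcp_rot: [-0.098, 1.567, 0.099]
wrist_force: [-0.9, 2.1, 1.9]
grip_width: 0.269
```

Supported on both sides: x force is nearly zero and the vertical load is taken by the stand. Releasing.

Emit:
move_arm:
  targets:
    - {"grip": -0.2,"slide": [0,0,0],"angular": [0,0,0]}
    - {"grip": 0.0,"slide": [0,0,0],"angular": [0,0,0]}
    - {"grip": 0.5,"slide": [0,0,0],"angular": [0,0,0]}
    - {"grip": 1,"slide": [0,0,0],"angular": [0,0,0]}
    - {"grip": 1,"slide": [0,0,0],"angular": [0,0,0]}
    - {"grip": 1,"slide": [0,0,0],"angular": [0,0,0]}
    - {"grip": 1,"slide": [0,0,0],"angular": [0,0,0]}
    - {"grip": 1,"slide": [0,0,0],"angular": [0,0,0]}

```text
t: 10.78
tool_pos: [0.5485, 0.1559, 0.0967]
tcp_rot: [-0.098, 1.569, 0.098]
wrist_force: [0.7, -0.5, 0.6]
grip_width: 0.997
```

Emit:
move_arm:
  targets:
    - {"grip": 1,"slide": [-0.5,0,0],"angular": [0,0,0]}
    - {"grip": 1,"slide": [-2,0,0],"angular": [0,0,0]}
    - {"grip": 1,"slide": [-2,0,0],"angular": [0,0,0]}
    - {"grip": 1,"slide": [-2,0,0],"angular": [0,0,0]}
    - {"grip": 1,"slide": [-3,0,0],"angular": [0,0,0]}
    - {"grip": 1,"slide": [-3,0,0],"angular": [0,0,0]}
    - {"grip": 1,"slide": [-3,0,0],"angular": [0,0,0]}
    - {"grip": 1,"slide": [0,0,0],"angular": [0,0,0]}

```text
t: 11.45
tool_pos: [0.5519, 0.1564, 0.26]
tcp_rot: [-0.098, 1.557, 0.099]
wrist_force: [1.4, 0.0, -0.0]
grip_width: 1.001
```

Emit:
move_arm:
  targets:
    - {"grip": 1,"slide": [0,-3.5,-1],"angular": [0,0,0]}
    - {"grip": 1,"slide": [0,-3.5,-1],"angular": [0,0,0]}
    - {"grip": 1,"slide": [0,-3.5,-1],"angular": [0,0,0]}
    - {"grip": 1,"slide": [0,-3.5,-1],"angular": [0,0,0]}
    - {"grip": 1,"slide": [0,-3.5,-1],"angular": [0,0,0]}
    - {"grip": 1,"slide": [0,-3.5,-1],"angular": [0,0,0]}
    - {"grip": 1,"slide": [0,-3.5,-1],"angular": [0,0,0]}
    - {"grip": 1,"slide": [0,0,0],"angular": [0,0,0]}

```text
t: 12.12
tool_pos: [0.5087, -0.1016, 0.2521]
tcp_rot: [-0.097, 1.569, 0.092]
wrist_force: [0.1, 0.4, -0.2]
grip_width: 1.0
```

Emit:
move_arm:
  targets:
    - {"grip": 1,"slide": [0,0,0],"angular": [0,0,0]}
    - {"grip": 1,"slide": [0,0,0],"angular": [0,0,0]}
    - {"grip": 1,"slide": [0,0,0],"angular": [0,0,0]}
    - {"grip": 1,"slide": [0,0,0],"angular": [0,0,0]}
    - {"grip": 1,"slide": [0,0,0],"angular": [0,0,0]}
    - {"grip": 1,"slide": [0,0,0],"angular": [0,0,0]}
    - {"grip": 1,"slide": [0,0,0],"angular": [0,0,0]}
    - {"grip": 1,"slide": [0,0,0],"angular": [0,0,0]}

```text
t: 12.78
tool_pos: [0.5097, -0.0955, 0.2517]
tcp_rot: [-0.099, 1.569, 0.099]
wrist_force: [-0.1, 0.3, -0.1]
grip_width: 1.001
```

Emit:
move_arm:
  targets:
    - {"grip": 1,"slide": [0,0,0],"angular": [0,0,0]}
    - {"grip": 1,"slide": [0,0,0],"angular": [0,0,0]}
    - {"grip": 1,"slide": [0,0,0],"angular": [0,0,0]}
    - {"grip": 1,"slide": [0,0,0],"angular": [0,0,0]}
    - {"grip": 1,"slide": [0,0,0],"angular": [0,0,0]}
    - {"grip": 1,"slide": [0,0,0],"angular": [0,0,0]}
    - {"grip": 1,"slide": [0,0,0],"angular": [0,0,0]}
    - {"grip": 1,"slide": [0,0,0],"angular": [0,0,0]}

```text
t: 13.45
tool_pos: [0.5096, -0.096, 0.2517]
tcp_rot: [-0.098, 1.569, 0.098]
wrist_force: [0.1, -0.2, 0.1]
grip_width: 1.0
```

Emit:
move_arm:
  targets:
    - {"grip": 1,"slide": [0,0,0],"angular": [0,0,0]}
    - {"grip": 1,"slide": [0,0,0],"angular": [0,0,0]}
    - {"grip": 1,"slide": [0,0,0],"angular": [0,0,0]}
    - {"grip": 1,"slide": [0,0,0],"angular": [0,0,0]}
    - {"grip": 1,"slide": [0,0,0],"angular": [0,0,0]}
    - {"grip": 1,"slide": [0,0,0],"angular": [0,0,0]}
    - {"grip": 1,"slide": [0,0,0],"angular": [0,0,0]}
    - {"grip": 1,"slide": [0,0,0],"angular": [0,0,0]}

```text
t: 14.12
tool_pos: [0.5096, -0.0959, 0.2517]
tcp_rot: [-0.098, 1.569, 0.098]
wrist_force: [-0.1, -0.8, 0.2]
grip_width: 0.999
```

Emit:
move_arm:
  targets:
    - {"grip": 1,"slide": [0,0,0],"angular": [0,0,0]}
    - {"grip": 1,"slide": [0,0,0],"angular": [0,0,0]}
    - {"grip": 1,"slide": [0,0,0],"angular": [0,0,0]}
    - {"grip": 1,"slide": [0,0,0],"angular": [0,0,0]}
    - {"grip": 1,"slide": [0,0,0],"angular": [0,0,0]}
    - {"grip": 1,"slide": [0,0,0],"angular": [0,0,0]}
    - {"grip": 1,"slide": [0,0,0],"angular": [0,0,0]}
    - {"grip": 1,"slide": [0,0,0],"angular": [0,0,0]}

```text
t: 14.78
tool_pos: [0.5096, -0.0959, 0.2517]
tcp_rot: [-0.098, 1.569, 0.098]
wrist_force: [0.8, 0.0, -0.0]
grip_width: 1.004
```

```bash
sed -i 's/^    stand(W,hsv)/    print("pul",*shaft(W,(.535,-.055)))/; s/print(n,sg,len(t)/print(n,sg,len(t),Q[(q[:,1]*sg>52)\&(abs(q[:,0])<14)][:,2].max() if len(t) else 0/' see.py && python3 see.py pics/s5.png .072 && python3 - <<'E'
from h import *
a=cv2.imread('pics/s5.png'); c=env.camera('top')['pixels'][...,::-1]; s=env.camera('scene')['pixels'][...,::-1]
A=s[185:285,115:245]; print('scene change', np.abs(A.astype(int)-a[185:285,115:245]).max())
z=lambda i:cv2.resize(i,(390,300),interpolation=cv2.INTER_CUBIC)
cv2.imwrite('pics/c5.png',np.hstack([z(A),z(c[130:230,112:242])]))
E
```

```text
t 14.7833 pos [ 0.5096 -0.0959  0.2517] turn [ 0.0002 -0.      0.    ] slide cm [15.45 24.46  7.14] now axes [[-0.0, -0.125, 0.992], [-0.0, 0.992, 0.125], [-1.0, -0.0, -0.0]] F [ 0.82  0.04 -0.01] g 1.0035072988836395
top -1 53 0.08280310738413195 [[-7.7, -70.0], [-1.5, -61.1], [6.8, -53.4]]
top 1 50 0.08256514633231002 [[-7.2, 52.4], [-0.9, 61.0], [7.9, 68.7]]
pul 16 yaw -0.0565 mid (531.2, -90.2) len 17.5 ztop 0.0657
scene -1 55 0.07987132334683057 [[-6.7, -68.8], [-3.3, -60.3], [5.1, -52.5]]
scene 1 101 0.08027699705903268 [[-5.9, 52.7], [-1.9, 64.0], [9.3, 71.2]]
pul 182 yaw -0.0254 mid (535.6, -53.2) len 141.0 ztop 0.0648
scene change 9
```

View pics/c5.png

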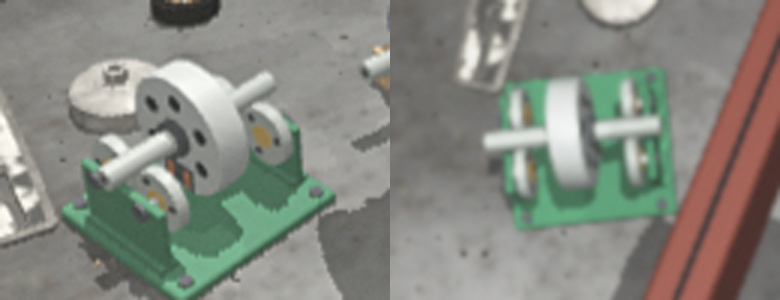

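The wheel lies on both roller pairs, midway between them, and the block's orange marks are low at about (178,172) in the crop. I'll wait a little longer, then measure the block's angle and any motion.

Emit:
move_arm:
  targets:
    - {"grip": 1,"slide": [0,0,0],"angular": [0,0,0]}
    - {"grip": 1,"slide": [0,0,0],"angular": [0,0,0]}
    - {"grip": 1,"slide": [0,0,0],"angular": [0,0,0]}
    - {"grip": 1,"slide": [0,0,0],"angular": [0,0,0]}
    - {"grip": 1,"slide": [0,0,0],"angular": [0,0,0]}
    - {"grip": 1,"slide": [0,0,0],"angular": [0,0,0]}
    - {"grip": 1,"slide": [0,0,0],"angular": [0,0,0]}
    - {"grip": 1,"slide": [0,0,0],"angular": [0,0,0]}

```text
t: 15.65
tool_pos: [0.5096, -0.0959, 0.2517]
tcp_rot: [-0.098, 1.569, 0.098]
wrist_force: [0.6, 0.1, 0.5]
grip_width: 0.999
```

```bash
python3 - <<'E'
from h import *
a=cv2.imread('pics/s5.png'); c=env.camera('scene'); W=cloud(c); px=c['pixels']; hsv=cv2.cvtColor(px,cv2.COLOR_RGB2HSV)
print('change',np.abs(px[185:285,115:245,::-1].astype(int)-a[185:285,115:245]).max())
e=np.array([[np.cos(.125),np.sin(.125)],[-np.sin(.125),np.cos(.125)]]); q=(W[...,:2]-[.55,.1557])@e.T
xx,yy,zz=q[...,0]*1e3,q[...,1]*1e3,(W[...,2]-.072)*1e3
face=(abs(yy-12)<5)&(np.hypot(xx,zz)<46)
o=face&(hsv[...,0]<22)&(hsv[...,1]>100); d=face&(px.max(-1)<75)&(np.hypot(xx,zz)>18)
print('orange',o.sum(),xx[o].mean(),yy[o].mean(),zz[o].mean(),'angle from down deg',np.degrees(np.arctan2(xx[o].mean(),-zz[o].mean())))
A=np.degrees(np.arctan2(xx[d],-zz[d])); print('dark holes angles',np.sort(A.round()).astype(int).tolist())
# fine: 6x upsampled view of face, rectified
g=np.mgrid[-48:49:.25,-48:49:.25]; Z,X=-g[0],g[1]
P=np.stack([X,np.full_like(X,12.),Z],-1)/1e3; Pw=np.concatenate([P[...,:2]@e+[.55,.1557],P[...,2:]+.072],-1)
C=Pw@c['R'].T+c['t']; u=(C[...,0]/C[...,2]*c['fx']+c['cx']).astype(np.float32); v=(C[...,1]/C[...,2]*c['fy']+c['cy']).astype(np.float32)
cv2.imwrite('pics/face.png',cv2.remap(px,u,v,cv2.INTER_CUBIC)[...,::-1])
E
```

```text
change 8
orange 9 2.3883588488572625 14.13238827490742 -30.5372823776917 angle from down deg 4.472070479306989
dark holes angles [-179, -177, -177, -172, -171, -126, -125, -121, -120, -119, -116, -116, -112, -108, -60, -58, -58, -54, -52, -50, -50, 0, 4, 5, 5, 8, 9, 9, 10, 68, 72, 119, 119, 121, 122, 123, 123, 124, 128, 169, 174, 179]
```

View pics/face.png

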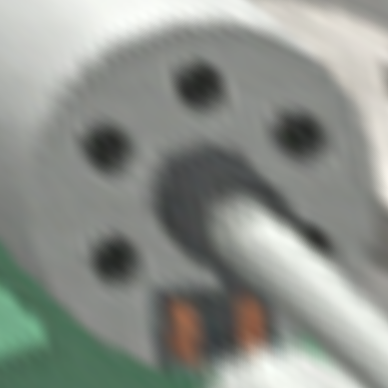

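The rectified face view has the block straight below the centre at about (215,325) and the opposite hole directly above at (198,85). That puts the heavy side down within a few degrees, and the picture shows no motion. Handing in.

```bash
python3 -c "
from station import env
print(env.hand_in())"
```

```text
the job is handed in; nothing more can be done
None
```

I lifted the flywheel straight up out of its rest, lowered it onto the green stand and let go. It swung to rest with the dark steel block at the bottom. I handed the job in at about 15.7 s; the hand-in reports no verdict.

Last checks:
- **Position:** the shaft lies on both roller pairs, centred within about 2 mm in x and y and parallel to the stand. Its height is within about 1 mm of the seat, judged from the tool's height just before release.
- **Heavy side:** the block is within about 5° of straight down. That comes from only 9 orange pixels, but the hole pattern agrees.
- **At rest:** pictures taken about 0.9 s apart showed no motion.
- **Pulley:** the scene camera put it within 1 mm of where it started. The top camera's pulley reading did not agree, because the arm blocked its view, so I did not use it.
- **Robot:** the gripper is open, 25 cm up, clear of everything and reading no force.

During lowering, the shaft touched the +x rollers first, so I moved it about 2 mm before releasing.

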